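# Set sprung tweezers to a specimen's index strips

### The arm

A 6-joint arm with a two-finger parallel gripper is mounted at the origin on the work surface. World frame = base frame: x ahead of the robot, y to its left, z up, the work surface at z = 0. Lengths are in m, angles in rad, forces in N, time in s.
With the tool pointing down it reaches from about 0.35 to 0.975 m from the base axis. Payload 4.9 kg.
Tool frame: the origin (TCP) lies between the finger pads; the fingertips stand 19 mm ahead of it and the grasp point (between the pads) is the TCP; z points along the fingers, y is the line along which they close (so a half turn about z gives the same grasp; the last joint's range is limited). The gripper opens to 85 mm and grips with 20 to 120 N. Pads are 22 mm wide; open, the fingers measure 114 mm over their backs; the gripper's body (76 mm by 85 mm) begins 54 mm behind the grasp point. The pads swing forward as they close: fully open they stand 13 mm farther back than shut.
Start: joints at [1.073, 0.053, 1.613, -0, 1.476, -0.119], TCP at [0.231, 0.581, 0.25] pointing down, gripper open.
Joint ranges: [-3.01, 3.01], [-1.01, 2.22], [0.06, 2.58], [-1.02, 4.17], [0.09, 2.62], [-3.14, 3.14]. Speed limits (rad/s): [2.57, 2.57, 3.14, 3.14, 3.14, 3.14].

### API

Orientations are given as a rotation vector (axis times angle).
In Python, from station import ctrl gives the robot as it stands. The module is installed in compiled form; this text tells all that it offers.
- The arm moves only by the tool servo_tool, never from a script. Its argument "increments" is a list that holds one entry, the list of rows, each a list of 5 numbers: the finger opening in cm, from 0 to 8.54, then the shift along the tool's x, y, z in cm, then the turn about the tool's z in degrees. A call has 1 to 5 rows; each row is the pose to reach, as a shift and turn from the pose commanded when the call began, along the tool's axes at that moment; what a row does not reach only later rows make up. A row lasts 1/10 s, in which the tool goes at most 50 mm and 8.59 degrees, less where a joint would pass 70% of its speed; a pose out of reach is approached as far as the arm can. A call with a gripper value outside its range is refused whole. The fingers move at their own pace and stop on an object; "newtons" is the grip in N (left out, the last holds). Time passes only in rows, so rows that repeat a pose let the fingers close. It gives the time, the measured TCP pose, the force, the opening and the grip force at its end, in the units of the state.
- ctrl.get_obs(): the state, without advancing time (a new reading comes with each control period).
- ctrl.get_image(name): name is "side" or "top"; returns a dict with "img" (400x640x3 uint8, red, green, blue), "fx", "fy", "cx", "cy" (pixels), "k1" (the pictures are not rectified: a ray, as slopes to the right and down, at radius r is drawn at 1 + k1 r^2 times it, then the intrinsics apply), "rvec" (rotation vector, rad) and "tvec" (3), from world to camera coordinates, as OpenCV has them. Camera axes: x right, y down, z forward; pixel columns grow to the right and rows downward; lengths in m; the calibration is good to about 2 mm. A picture is of the moment at which its call begins. There is no depth.
- ctrl.finish_job(): hands the job in; it is judged then, once.
The state is a dict: "t": time; "q": joint angles; "dq": joint speeds; "effort": joint torques, N m; "tool_pos": TCP position; "tool_rot": TCP orientation; "contact_force": force on the tool from outside, world axes, zero at the start; "wrist_torque": the same for the moment, N m; "opening": finger opening in m; "grip_force": force on a finger pad.
Only numpy, scipy, OpenCV 4.12 (cv2) and the standard library are available. Lean on these libraries where they do the work, as an engineer would, in place of code of your own. Each camera call takes 0.05 s, during which the arm holds its last target. There are 200 camera calls.

### The job

Seat the white specimen carrier flat and centred between the brass stop pins of the dark stage plate and let go of it. Then pick the sprung tweezers up off their rest, squeeze them until the tip gap matches the distance between the carrier's two black index strips, and finish holding them level and steady just above the carrier without touching it: pointing along the strips, one red tip over each strip, about half-way along it. Do not let go at the end: the program finishes while holding that gap; leave the bottle, the jar and the glass dish alone.

Things in the scene. Friction and masses are not known exactly. Their poses are not given: they have to be found in the camera images.
- stage_seat (a point): Centre of the top face (10 mm above the table) of a fixed dark steel plate, 150 x 120 x 10 mm; x along the long side, z up. A grey patch marks the carrier's place. Eight brass stop pins (6 mm diameter, 8 mm high) stand round it at x +-30, y +-29 mm and at x +-43, y +-16 mm: 2 mm of play on each side of the carrier, which may lie either way round.
- carrier_center (a point): Centre (8 mm above the underside) of a loose white plastic block, 76 (x) x 48 (y) x 16 (z) mm, about 80 g, lying flat on the table; z up. Grip it across the 48 mm width at the middle, so the fingers pass between the stop pins. On top: two black index strips along x, a small copper implant between them.
- strip_a_mid (a point): Centre of one black index strip (60 x 6 mm, along the carrier's x), on the top of the carrier, 8 mm above the carrier's centre and 5 to 16 mm from its middle line on the +y side. Axes as the carrier's. It keeps its place on the carrier by friction.
- strip_b_mid (a point): Centre of the other black index strip, the same on the carrier's -y side, 5 to 16 mm from the middle line (set independently of the first).
- tweezers_grip (a point): Point midway between the two green finger patches (36 mm long, 12 mm high) of loose sprung steel tweezers lying level on a rest; half-way up the 12 mm high blades, 90 mm from the hinges at the heel, 60 mm short of the tips; x points to the tips, z up. Grip here from above, across y. Sprung open, the patches measure about 37 mm over the outside.
- blade_l (a joint): Closing angle q of the left blade, rad: 0 sprung open, 0.137 tips touching; the right blade mirrors it. Distance between tip centres: 2 x (3 + 150 sin(0.127 - q)) mm, 44 mm open. Outside width over the green patches: 2 x (7 + 90 sin(0.127 - q)) mm; they are parallel at a tip gap of about 18 mm. The spring pushes back with 6.7 N at each patch when open, 11 N when shut.
- tip_l (a point): The left blade's tip (red end, 3 mm thick, 7 mm high), centre of the end; on the tweezers' +y side, 60 mm ahead of the grip point.
- tip_r (a point): The right blade's tip, the same on the -y side.
- rest: Fixed rest: white base 150 x 70 x 6 mm with two grey blocks, tops 36 mm above the table, that carry the blades' undersides. Its origin is on the table straight below the tweezers' grip point at the start, x towards the tips. Between the blocks it is free down to the base: 49 mm towards the heel, 37 mm towards the tips from the grip point.
- carrier: The carrier's body; origin at the centre of its underside.
- tweezers: The tweezers' body, 150 mm long, about 85 g, balancing within 10 mm of the grip point; origin at the heel, on the underside, between the hinges, 90 mm behind the grip point; x to the tips, z up.
- stage: The stage plate's body; origin at the centre of its underside.
- saline: Bystander: clear bottle with a blue cap, 60 mm diameter, 150 mm high; origin at the centre of its foot.
- dish: Bystander: flat open glass dish, 90 mm diameter, 16 mm high; origin at the centre of its foot.
- amberjar: Bystander: amber jar with a white cap, 54 mm diameter, 70 mm high; origin at the centre of its foot.
Not all that is in view belongs to the job. There is more than one size of the carrier; the job needs the largest.

How it is judged:
By the outcome, as a careful person would: the job done as asked, in the order asked, and still so for the second after the job is handed in, while the arm keeps its last pose, push and grip.
It also fails if it takes over 51 s, if anything falls off the work surface, if the arm or the gripper's body presses on something with over 40 N, if the wrist force passes 120 N, or if a joint passes its speed limit or range.

## Working session

There is one attempt and no reset: what is moved stays moved. The work goes in short steps, Python scripts to look and compute and a tool call to move; the robot and the scene stay as the last step left them, time stands still between calls to the robot, and variables do not carry over. Pictures are saved under pics/ and viewed, at most 10 in all, crops included, and the job is handed in when it is done.

Besides the shell and the picture viewer there is one more tool, called after "Emit:" as name([rows], argument=value, ...), one row to a line, values as JSON. servo_tool: Moves the arm, as the interface text tells. Its arguments: {"type":"object","properties":{"increments":{"type":"array"},"newtons":{"type":"number"}},"required":["increments"]}

```bash
mkdir -p pics; cat > h.py <<'E'
import numpy as np, cv2, json
from station import ctrl
def grab(n,fn=None):
    d=ctrl.get_image(n); 
    if fn: cv2.imwrite('pics/'+fn+'.png',d['img'][:,:,::-1])
    return d
def cam(d):
    R=cv2.Rodrigues(np.array(d['rvec'],float))[0]; return R,np.array(d['tvec'],float).ravel()
def pix2w(d,u,v,z):
    R,t=cam(d); xd=np.array([(u-d['cx'])/d['fx'],(v-d['cy'])/d['fy']]); x=xd.copy()
    for _ in range(30): x=xd/(1+d['k1']*(x@x))
    r=R.T@np.array([x[0],x[1],1]); c=-R.T@t
    return c+r*(z-c[2])/r[2]
def w2pix(d,p):
    R,t=cam(d); q=R@np.array(p)+t; x=q[:2]/q[2]; x=x*(1+d['k1']*(x@x))
    return np.array([x[0]*d['fx']+d['cx'],x[1]*d['fy']+d['cy']])
def crop(d,u0,v0,u1,v1,s,fn):
    cv2.imwrite('pics/'+fn+'.png',cv2.resize(d['img'][v0:v1,u0:u1,::-1],None,fx=s,fy=s,interpolation=cv2.INTER_CUBIC))
E
python3 - <<'E'
from h import *
import pickle
a=grab('top','top0'); b=grab('side','side0'); pickle.dump((a,b),open('d0.pkl','wb'))
for d in(a,b):
    R,t=cam(d); print(-R.T@t,d['fx'],d['k1'])
print(ctrl.get_obs())
E
```

```text
[ 0.39152997 -0.00116262  0.92499051] 365.2358042976515 0.008017845078942282
[ 0.14268835 -0.42343616  0.69988644] 403.8425495352183 -0.08583065284432385
{'t': 0.1, 'q': array([ 1.07298777e+00,  5.33166821e-02,  1.61417439e+00,  4.99212269e-07,
        1.47597449e+00, -1.18996422e-01]), 'dq': array([ 0.00055726, -0.00164628, -0.00532557,  0.00047596,  0.00034147,
       -0.00140666]), 'effort': array([-3.69344934e-04, -3.94901490e+01, -3.71363461e+01, -1.87526775e-04,
        3.92199247e-03,  1.91570314e-05]), 'tool_pos': array([0.23087878, 0.58022346, 0.24915932]), 'tool_rot': array([-5.91378004e-01, -3.08484910e+00,  2.80242159e-03]), 'contact_force': array([-1.46966682, -0.94518558,  0.2206622 ]), 'wrist_torque': array([-0.03885515,  0.02416484,  0.00333669]), 'grip_force': 0.0, 'opening': 0.0857262646190119}
```

View pics/top0.png

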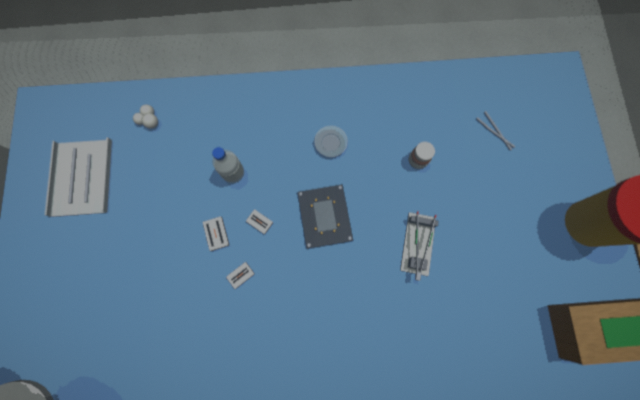

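View pics/side0.png

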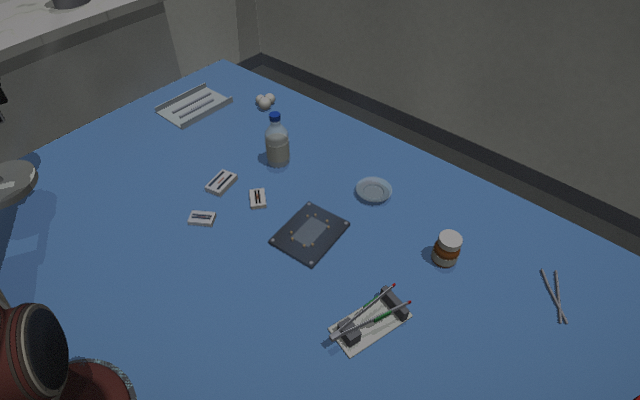

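The top view shows three carrier candidates: (216,233), (259,222) and (240,275). The first looks largest. For the tweezers, the set on the white rest is at (418,245); the decoy is a crossed wire pair at (495,130), and there is also a tray at (78,178). The stage is at (325,216). I'll check the choices in close crops.

```bash
python3 - <<'E'
from h import *
import pickle
a,b=pickle.load(open('d0.pkl','rb'))
crop(a,195,205,283,293,6.8,'c1'); crop(a,290,180,445,285,5,'c2')
E
```

```text
(no output)
```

View pics/c1.png

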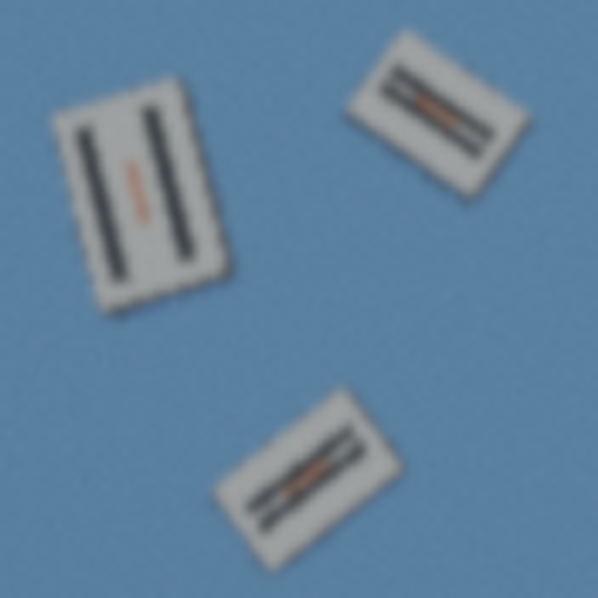

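View pics/c2.png

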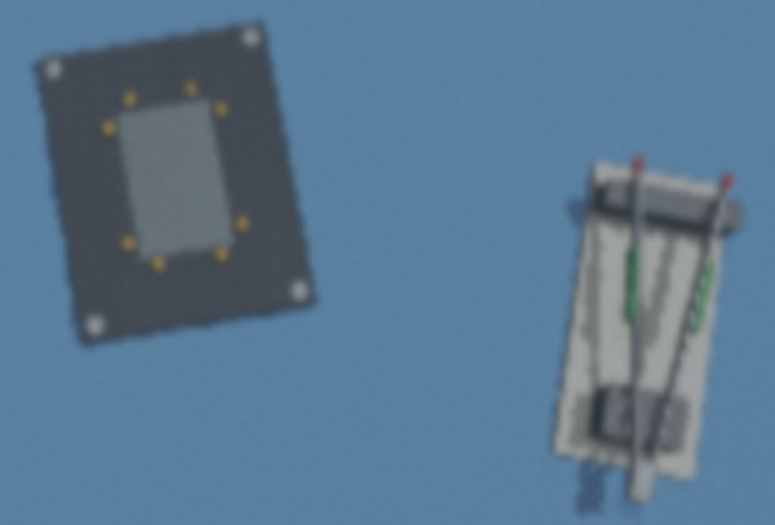

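```bash
cat > m.py <<'E'
from h import *
import pickle
a,b=pickle.load(open('d0.pkl','rb'))
def P(L,u0,v0,s,z,d=a): return np.array([pix2w(d,(u+.5)/s-.5+u0,(v+.5)/s-.5+v0,z)[:2] for u,v in L])
c=P([(54,118),(181,77),(233,268),(108,312)],195,205,6.8,.016)
print('carrier',c.mean(0),[np.linalg.norm(c[i]-c[i-1]) for i in range(4)]); 
v=(c[0]+c[1]-c[2]-c[3]); print('yaw',np.degrees(np.arctan2(v[1],v[0])))
s=P([(85,128),(120,280),(151,106),(188,260)],195,205,6.8,.016)
print('strips',s[0]+s[1]-2*c.mean(0),s[2]+s[3]-2*c.mean(0))
n=np.array([-v[1],v[0]])/np.linalg.norm(v)
print('lat',[(q@n)*1000 for q in ((s[0]+s[1])/2-c.mean(0),(s[2]+s[3])/2-c.mean(0))])
g=P([(36,62),(264,24),(315,300),(82,344)],290,180,5,.010)
v=(g[0]+g[1]-g[2]-g[3]);print('stage',g.mean(0),[np.linalg.norm(g[i]-g[i-1]) for i in range(4)],np.degrees(np.arctan2(v[1],v[0])))
p=P([(130,98),(191,88),(108,127),(221,108),(128,243),(158,263),(241,222),(222,253)],290,180,5,.018)
v=p[:4].sum(0)-p[4:].sum(0)+0; 
pa=p[[0,1,2,3]].mean(0)-p[[4,5,6,7]].mean(0)
print('pins',p.mean(0),np.degrees(np.arctan2(pa[1],pa[0])))
t=P([(639,162),(727,182)],290,180,5,.0455); h=P([(641,495)],290,180,5,.048)[0]; gp=P([(633,283),(704,297)],290,180,5,.048)
print('tips',t,np.linalg.norm(t[0]-t[1]),'mid',t.mean(0),'heel',h,'L',np.linalg.norm(t.mean(0)-h)); w=t.mean(0)-h; print('yaw',np.degrees(np.arctan2(w[1],w[0])),'patchmid',gp.mean(0),np.linalg.norm(gp[0]-gp[1]), 'grip by frac',h+.6*w)
R=cv2.Rodrigues(ctrl.get_obs()['tool_rot'])[0]; print(R.round(3))
for nm,q in (('carrier',c.mean(0)),('grip',gp.mean(0))): print(nm, w2pix(b,[*q,.016 if nm=='carrier' else .048]))
E
python3 m.py
```

```text
carrier [0.54270718 0.24627244] [np.float64(0.07563575132491458), np.float64(0.048405797763768965), np.float64(0.07467236907604484), np.float64(0.04711547855148677)]
yaw 14.516926602232719
strips [-0.00555098  0.030381  ] [ 0.00627106 -0.01868663]
lat [np.float64(15.401241248636007), np.float64(-9.830986224869065)]
stage [ 0.56729083 -0.02817859] [np.float64(0.147477812774253), np.float64(0.12013291536608822), np.float64(0.14576073737762946), np.float64(0.11874378122201694)] 5.1871184105945005
pins [ 0.56843083 -0.02849323] 5.3293921228164995
tips [[ 0.55212436 -0.25558509]
 [ 0.53896102 -0.29717514]] 0.04362345401057275 mid [ 0.54554269 -0.27638012] heel [ 0.39363535 -0.23346923] L 0.15785178194101446
yaw -15.773961825929108 patchmid [ 0.48822622 -0.26020958] 0.03439451114768674 grip by frac [ 0.48477976 -0.25921576]
[[-0.929  0.37  -0.001]
 [ 0.37   0.929 -0.002]
 [ 0.    -0.002 -1.   ]]
carrier [221.09473945 180.57393245]
grip [375.88302238 307.47460128]
```

Upper-left crop shows the largest carrier (sides measure 75×48 mm), with wide-spaced strips. Its top-view pixel is (216,233), and the side view agrees at (221,181). Stage and tweezers match their stated sizes. Approaching the carrier.

Emit:
servo_tool([
  [[8.5, -4.1, -1.95, 0, 0], [8.5, -8.2, -3.9, 0, 0], [8.5, -12.4, -5.8, 0, 0], [8.5, -16.5, -7.8, 0, 0], [8.5, -20.6, -9.7, 0, 0]],
])

```text
t: 0.6
tool_pos: [0.3873, 0.4127, 0.2497]
tool_rot: [-0.591, -3.085, 0.001]
contact_force: [1.0, -0.8, 0.3]
opening: 0.0853
grip_force: 0.0
```

Emit:
servo_tool([
  [[7.5, -4.1, -1.95, 0, -7.2], [7, -8.2, -3.9, 1, -14.4], [7, -12.4, -5.8, 3, -21.7], [7, -16.5, -7.8, 5, -29], [7, -20.7, -9.75, 7, -36.2]],
])

```text
t: 1.1
tool_pos: [0.5433, 0.2459, 0.1794]
tool_rot: [0.404, -3.115, -0.0]
contact_force: [0.0, 0.7, 0.1]
opening: 0.0697
grip_force: 0.0
```

```bash
cat >> h.py <<'E'
def go(x,y,z,yy):
    o=ctrl.get_obs(); R=cv2.Rodrigues(o['tool_rot'])[0]
    d=R.T@(np.array([x,y,z])-o['tool_pos']); yaw=np.degrees(np.arctan2(R[1,1],R[0,1]))
    print('t',o['t'],'pos',o['tool_pos'].round(4),'yawy',yaw.round(2),'open',round(o['opening'],4),'grip',o['grip_force'],'F',o['contact_force'].round(1),'-> shift cm',(d*100).round(2),'turn',round((yaw-yy+90)%180-90,2), 'q6',o['q'][5].round(2))
E
python3 - <<'E'
from h import *
d=grab('top'); crop(d,180,190,290,280,7,'c3')
go(.5427,.2463,.1,104.5)
E
```

```text
t 1.15 pos [0.5455 0.2404 0.1753] yawy 104.79 open 0.0699 grip 0.0 F [ 0.2 -4.1 -2. ] -> shift cm [0.09 0.68 7.52] turn 0.29 q6 -1.54
```

Emit:
servo_tool([
  [[7, 0, 0, 3.5, 0], [7, 0, 0, 7, 0], [7, 0, 0, 10, 0], [7, 0, 0, 12, 0], [7, 0, 0, 12, 0]],
])

```text
t: 1.65
tool_pos: [0.5393, 0.2465, 0.056]
tool_rot: [0.395, -3.108, 0.002]
contact_force: [-0.8, -0.7, 0.1]
opening: 0.0697
grip_force: 0.0
```

```bash
python3 - <<'E'
from h import *
go(.5427,.2463,.022,104.5)
d=grab('top','t3'); e=grab('side','s3')
A=cv2.resize(d['img'][200:270,180:250,::-1],(400,400),interpolation=3); B=cv2.resize(e['img'][145:215,185:255,::-1],(400,400),interpolation=3)
cv2.imwrite('pics/c4.png',np.hstack([A,B]))
E
```

```text
t 1.65 pos [0.5393 0.2465 0.056 ] yawy 104.48 open 0.0697 grip 0.0 F [-0.8 -0.7  0.1] -> shift cm [-0.35 -0.1   3.4 ] turn -0.02 q6 -1.52
```

View pics/c4.png

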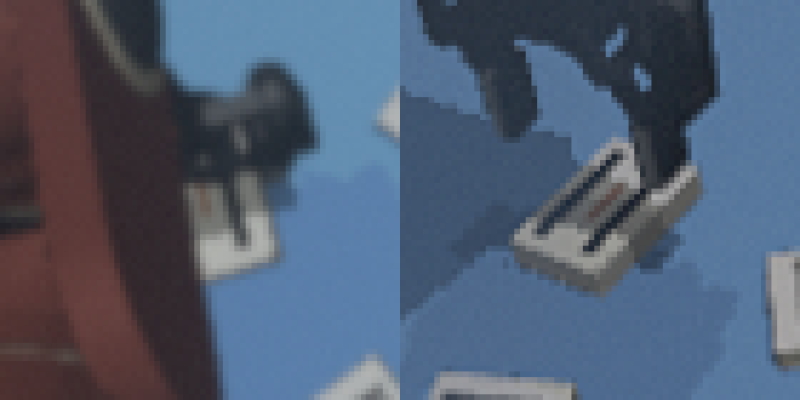

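The crop shows the fingers straddling the large carrier near its middle. Descending, then gripping.

Emit:
servo_tool([
  [[7, 0, 0, 2, 0], [7, 0, 0, 3.5, 0], [7, 0, 0, 3.6, 0], [7, 0, 0, 3.6, 0], [7, 0, 0, 3.6, 0]],
])

```text
t: 2.25
tool_pos: [0.5433, 0.2478, 0.0256]
tool_rot: [-0.396, 3.115, 0.0]
contact_force: [0.1, -0.6, 0.2]
opening: 0.07
grip_force: 0.0
```

```bash
python3 - <<'E'
from h import *
go(.5427,.2463,.0215,104.5)
E
```

```text
t 2.25 pos [0.5433 0.2478 0.0256] yawy 104.5 open 0.07 grip 0.0 F [ 0.1 -0.6  0.2] -> shift cm [ 0.1  -0.13  0.41] turn -0.0 q6 -1.52
```

Emit:
servo_tool([
  [[7, 0, -0.1, 0.2, 0], [6, 0, -0.1, 0.35, 0], [4.6, 0, -0.1, 0.35, 0], [4.4, 0, -0.1, 0.35, 0], [4.2, 0, -0.1, 0.35, 0]],
], newtons=35)

```text
t: 2.75
tool_pos: [0.5431, 0.2467, 0.0213]
tool_rot: [-0.396, 3.116, 0.0]
contact_force: [0.5, -0.1, 1.2]
opening: 0.0474
grip_force: 37.2
```

Emit:
servo_tool([
  [[4.0, 0, 0, 0, 0], [4.0, 0, 0, 0, 0], [4.0, 0, 0, 0, 0]],
], newtons=35)

```text
t: 3.05
tool_pos: [0.5431, 0.2467, 0.0213]
tool_rot: [-0.396, 3.116, 0.0]
contact_force: [-0.5, -0.3, 2.7]
opening: 0.0476
grip_force: 37.4
```

Emit:
servo_tool([
  [[4, 0, 0, -2, 0], [4, 0, 0, -4, 0], [4, 0, 0, -6, 0], [4, 0.5, -3, -6, 1], [4, 1.3, -7, -6, 2.5]],
])

```text
t: 3.55
tool_pos: [0.5479, 0.176, 0.0814]
tool_rot: [-0.332, 3.123, 0.0]
contact_force: [-0.0, -0.6, -1.0]
opening: 0.047
grip_force: 37.0
```

Emit:
servo_tool([
  [[4, 0.8, -4.5, 0, 1.7], [4, 1.6, -9, 0, 3.4], [4, 2.4, -13.5, 0, 5], [4, 3, -17.5, 0, 6], [4, 3.3, -20.2, 0, 6.7]],
])

```text
t: 4.05
tool_pos: [0.5566, -0.0313, 0.0802]
tool_rot: [0.141, -3.137, 0.0]
contact_force: [0.1, -0.3, -1.7]
opening: 0.0471
grip_force: 37.0
```

Emit:
servo_tool([
  [[4, 0, 0, 0, 0], [4, 0, 0, 0, 0], [4, 0, 0, 0, 0]],
])

```text
t: 4.35
tool_pos: [0.5569, -0.028, 0.0804]
tool_rot: [0.147, -3.137, -0.001]
contact_force: [-0.2, -0.4, -0.9]
opening: 0.0468
grip_force: 37.0
```

```bash
python3 - <<'E'
from h import *
go(.568,-.0285,.0815,95.3)
d=grab('top'); e=grab('side')
A=cv2.resize(d['img'][175:255,285:365,::-1],(400,400),interpolation=3); B=cv2.resize(e['img'][180:270,265:355,::-1],(400,400),interpolation=3)
cv2.imwrite('pics/c5.png',np.hstack([A,B]))
import pickle; pickle.dump((d,e),open('d5.pkl','wb'))
E
```

```text
t 4.35 pos [ 0.5569 -0.028   0.0804] yawy 95.35 open 0.0468 grip 36.99403524398804 F [-0.2 -0.4 -0.9] -> shift cm [-1.1  -0.15 -0.11] turn 0.05 q6 -1.85
```

View pics/c5.png

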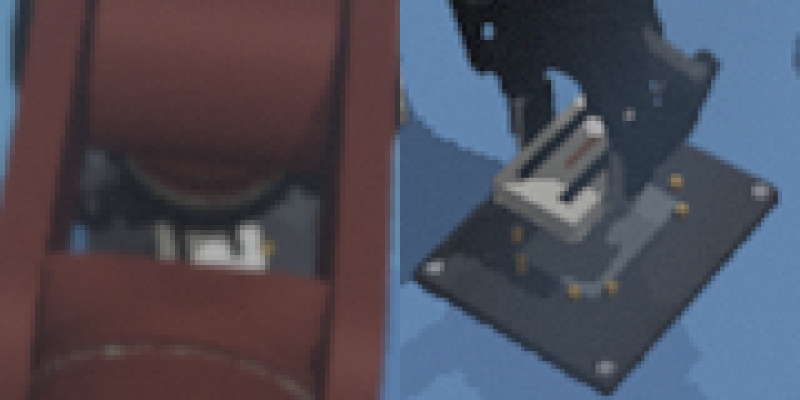

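```bash
python3 - <<'E'
from h import *
import pickle
d,e=pickle.load(open('d5.pkl','rb'))
def body(cx,cy,yaw,pts): 
    c,s=np.cos(np.radians(yaw)),np.sin(np.radians(yaw)); return [np.array([cx+c*x-s*y,cy+s*x+c*y,z]) for x,y,z in pts]
f=lambda p:((w2pix(e,p)-[265,180]+.5)*400/90-.5+[400,0]).round(1)
pins=[(sx*x,sy*y,.018) for x,y in((.03,.029),(.043,.016)) for sx in(1,-1) for sy in(1,-1)]
for P,q in zip(body(.568,-.0285,5.3,pins),pins): print('pin',q[:2],f(P))
for P,q in zip(body(.568,-.0285,5.3,[(x,y,.01) for x in(-.075,.075) for y in(-.06,.06)]),'abcd'): print('plate',q,f(P))
for q in [(x,y,z) for x in(-.038,.038) for y in(-.024,.024) for z in (.0591,.0751)]: print('car',q,f(body(.5569,-.028,5.35,[q])[0]))
E
```

```text
pin (0.03, 0.029) [588.5 157.4]
pin (0.03, -0.029) [681.5 207. ]
pin (-0.03, 0.029) [516.3 230.5]
pin (-0.03, -0.029) [610.9 284. ]
pin (0.043, 0.016) [623.8 153. ]
pin (0.043, -0.016) [675.  179.9]
pin (-0.043, 0.016) [520.8 259. ]
pin (-0.043, -0.016) [573.2 289. ]
plate a [608.1 387.4]
plate b [411.2 270. ]
plate c [781.3 189.3]
plate d [592.4  92.3]
car (-0.038, -0.024, 0.0591) [574.1 248.5]
car (-0.038, -0.024, 0.0751) [573.1 226.1]
car (-0.038, 0.024, 0.0591) [492.7 202.9]
car (-0.038, 0.024, 0.0751) [490.6 180.4]
car (0.038, -0.024, 0.0591) [668.1 149.4]
car (0.038, -0.024, 0.0751) [668.4 126.8]
car (0.038, 0.024, 0.0591) [588.5 108.2]
car (0.038, 0.024, 0.0751) [587.8  85.5]
```

Pins project within 2 mm of where they appear in the side view; the stage is about (0.5673,-0.029). The carrier's ends look a bit off the prediction, so I'll move over the stage and look closely for tilt.

Emit:
servo_tool([
  [[4, -0.5, -0.1, 0.5, 0], [4, -1.0, -0.2, 1.5, 0], [4, -1.0, -0.2, 2.5, 0], [4, -1.0, -0.2, 2.8, 0], [4, -1.0, -0.2, 2.8, 0]],
])

```text
t: 4.95
tool_pos: [0.5666, -0.0297, 0.0514]
tool_rot: [0.145, -3.135, -0.001]
contact_force: [0.4, -0.1, -1.5]
opening: 0.0469
grip_force: 37.0
```

Emit:
servo_tool([
  [[4, 0, 0, 0, 0], [4, 0, 0, 0, 0]],
])

```text
t: 5.15
tool_pos: [0.5679, -0.03, 0.0534]
tool_rot: [-0.145, 3.137, -0.0]
contact_force: [-1.0, -0.4, -0.8]
opening: 0.0467
grip_force: 37.0
```

```bash
cat > v.py <<'E'
from h import *
o=ctrl.get_obs(); go(.5673,-.029,.0315,95.3)
e=grab('side'); crop(e,270,180,350,260,7.5,'c6')
def body(cx,cy,yaw,pts): 
    c,s=np.cos(np.radians(yaw)),np.sin(np.radians(yaw)); return [np.array([cx+c*x-s*y,cy+s*x+c*y,z]) for x,y,z in pts]
f=lambda p:((w2pix(e,p)-[270,180]+.5)*7.5-.5).round(1)
x,y,z=o['tool_pos']
for q in [(a,b,z-.0213+h) for a in(-.038,.038) for b in(-.024,.024) for h in (0,.016)]: print('car',q,f(body(x,y,5.3,[q])[0]))
for q in [(sx*a,sy*b,.018) for a,b in((.03,.029),(.043,.016)) for sx in(1,-1) for sy in(1,-1)]: print('pin',q[:2],f(body(.5673,-.029,5.3,[q])[0]))
E
python3 v.py
```

```text
t 5.15 pos [ 0.5679 -0.03    0.0534] yawy 95.29 open 0.0467 grip 36.97122573852539 F [-1.  -0.4 -0.8] -> shift cm [0.05 0.11 2.19] turn -0.01 q6 -1.85
car (-0.038, -0.024, np.float64(0.03211227644220868)) [290.9 461.5]
car (-0.038, -0.024, np.float64(0.04811227644220868)) [289.7 425.3]
car (-0.038, 0.024, np.float64(0.03211227644220868)) [156.7 385.6]
car (-0.038, 0.024, np.float64(0.04811227644220868)) [153.8 349.3]
car (0.038, -0.024, np.float64(0.03211227644220868)) [443.9 296.9]
car (0.038, -0.024, np.float64(0.04811227644220868)) [444.7 260.3]
car (0.038, 0.024, np.float64(0.03211227644220868)) [312.6 228.2]
car (0.038, 0.024, np.float64(0.04811227644220868)) [311.8 191.5]
pin (0.03, 0.029) [280.6 268.1]
pin (0.03, -0.029) [437.7 351.9]
pin (-0.03, 0.029) [158.7 391.5]
pin (-0.03, -0.029) [318.5 482. ]
pin (0.043, 0.016) [340.3 260.6]
pin (0.043, -0.016) [426.6 306.1]
pin (-0.043, 0.016) [166.2 439.7]
pin (-0.043, -0.016) [254.7 490.4]
```

View pics/c6.png

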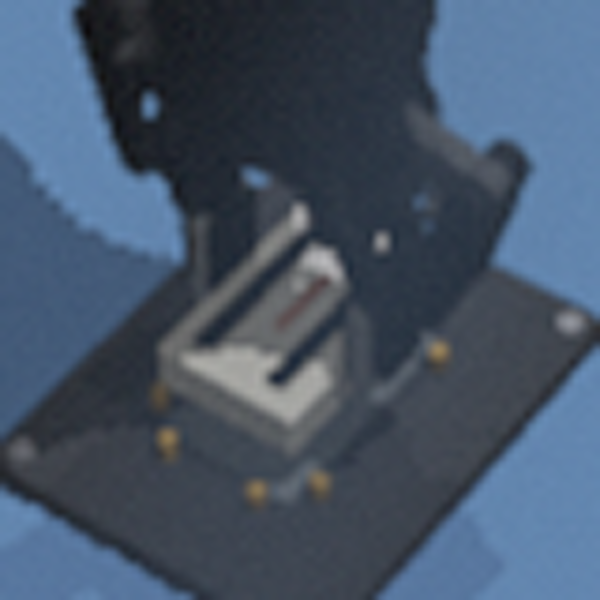

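The crop shows the carrier held level, with its near corners at (162,350) and (292,457), about 1.3 mm ahead of TCP. Four pins match the model within 0.5 mm. Lowering with a 1 mm correction.

Emit:
servo_tool([
  [[4, 0.1, 0.05, 0.4, 0], [4, 0.1, 0.05, 0.9, 0], [4, 0.1, 0.05, 1.3, 0], [4, 0.1, 0.05, 1.6, 0], [4, 0.1, 0.05, 1.6, 0]],
])

```text
t: 5.7
tool_pos: [0.566, -0.0294, 0.0361]
tool_rot: [0.145, -3.137, -0.001]
contact_force: [0.1, 0.0, -1.0]
opening: 0.0472
grip_force: 37.0
```

Emit:
servo_tool([
  [[4, 0, 0, 0.2, 0], [4, 0, 0, 0.4, 0], [4, 0, 0, 0.5, 0], [4, 0, 0, 0.5, 0], [4, 0, 0, 0.5, 0]],
])

```text
t: 6.2
tool_pos: [0.5667, -0.0295, 0.0321]
tool_rot: [-0.145, 3.138, -0.0]
contact_force: [-0.5, 0.5, -1.4]
opening: 0.047
grip_force: 37.0
```

Emit:
servo_tool([
  [[4, 0, 0, 0.05, 0], [4, 0, 0, 0.1, 0], [4, 0, 0, 0.1, 0], [4, 0, 0, 0.1, 0]],
])

```text
t: 6.6
tool_pos: [0.5667, -0.0295, 0.0314]
tool_rot: [-0.145, 3.138, -0.0]
contact_force: [-0.9, 0.2, 1.2]
opening: 0.0469
grip_force: 37.3
```

Emit:
servo_tool([
  [[5, 0, 0, 0, 0], [5.6, 0, 0, 0, 0], [6.2, 0, 0, 0, 0], [6.2, 0, 0, 0, 0], [6.2, 0, 0, 0, 0]],
])

```text
t: 7.1
tool_pos: [0.5666, -0.0296, 0.031]
tool_rot: [-0.145, 3.138, -0.0]
contact_force: [0.3, -0.1, -0.8]
opening: 0.0622
grip_force: 0.0
```

Emit:
servo_tool([
  [[6.2, 0, 0, -1, 0], [6.2, 0, 0, -3, 0], [6.2, 0, 0, -6, 0], [6.2, 0, 0, -10, 0], [6.2, 0, 0, -14, 0]],
])

```text
t: 7.6
tool_pos: [0.5662, -0.0295, 0.1727]
tool_rot: [0.145, -3.138, -0.0]
contact_force: [1.1, -0.7, -0.4]
opening: 0.0621
grip_force: 0.0
```

```bash
python3 - <<'E'
from h import *
go(.488,-.260,.17,73.5)
E
```

```text
t 7.6 pos [ 0.5662 -0.0295  0.1727] yawy 95.29 open 0.0621 grip 0.0 F [ 1.1 -0.7 -0.4] -> shift cm [  9.91 -22.23   0.27] turn 21.79 q6 -1.85
```

Emit:
servo_tool([
  [[6, 1.9, -4.4, 0, 4], [6, 3.9, -8.8, 0, 8.5], [6, 5.9, -13.2, 0, 13], [6, 7.9, -17.7, 0, 17.5], [6, 9.9, -22.2, 0, 21.8]],
])

```text
t: 8.1
tool_pos: [0.4878, -0.2614, 0.1722]
tool_rot: [0.455, 3.107, -0.001]
contact_force: [0.4, 0.7, 0.8]
opening: 0.0598
grip_force: 0.0
```

Emit:
servo_tool([
  [[6, 0, 0, 0, 0], [6, 0, 0, 0, 0], [6, 0, 0, 0, 0]],
])

```text
t: 8.4
tool_pos: [0.4888, -0.2589, 0.1713]
tool_rot: [0.449, 3.109, 0.001]
contact_force: [0.2, -0.6, 0.7]
opening: 0.0602
grip_force: 0.0
```

```bash
python3 - <<'E'
from h import *
import pickle
go(.488,-.260,.17,73.5)
d=grab('top'); e=grab('side'); pickle.dump((d,e),open('d7.pkl','wb'))
I=lambda d,u,v,w,h,s:cv2.resize(d['img'][v:v+h,u:u+w,::-1],None,fx=s,fy=s,interpolation=3)
A=I(d,300,190,50,50,8); B=I(e,285,205,50,50,8)
print(w2pix(e,[.488,-.26,.048]))
C=I(e,325,275,100,25*3,4)   # 400x300
cv2.imwrite('pics/c7.png',np.hstack([A,B])); cv2.imwrite('pics/c8.png',I(e,322,275,100,75,8))
E
```

```text
t 8.4 pos [ 0.4888 -0.2589  0.1713] yawy 73.56 open 0.0602 grip 0.0 F [ 0.2 -0.6  0.7] -> shift cm [ 0.04 -0.12  0.13] turn 0.06 q6 -1.91
[375.71507263 307.49261716]
```

View pics/c7.png

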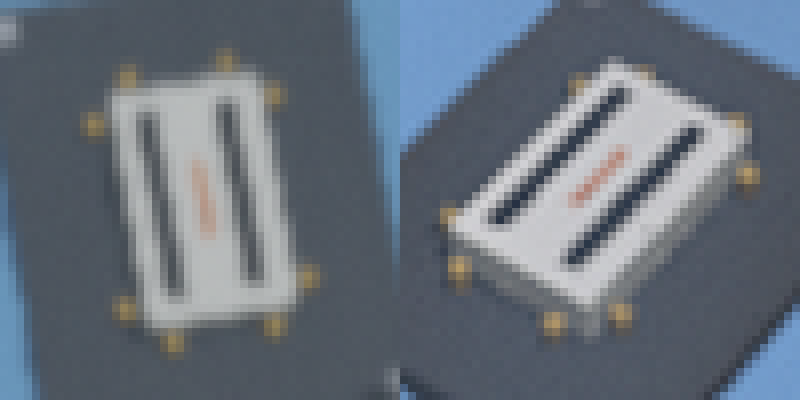

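The carrier sits flat inside the eight pins in both views. In the top crop the strips run from (147,112) to (176,296) and from (227,100) to (256,279). I'll measure strip positions with rectified profiles.

```bash
cat > st.py <<'E'
from h import *
import pickle
d,e=pickle.load(open('d7.pkl','rb'))
P=lambda L,u0,v0,z,d:np.array([pix2w(d,(u+.5)/8-.5+u0,(v+.5)/8-.5+v0,z)[:2] for u,v in L])
def prof(d,c,yaw,z,xs,ys):
    cs,sn=np.cos(yaw),np.sin(yaw)
    M=np.array([[w2pix(d,[c[0]+cs*x-sn*y,c[1]+sn*x+cs*y,z]) for y in ys] for x in xs]).astype(np.float32)
    return cv2.remap(d['img'].astype(np.float32).mean(2),M[...,0],M[...,1],cv2.INTER_LINEAR)
if __name__=='__main__':
  for d,L,o in((d,[(111,95),(258,73),(298,302),(152,325)],(300,190)),(e,[(210,62),(350,130),(195,300),(50,230)],(285,205))):
    c=P(L,*o,.026,d); v=c[0]+c[1]-c[2]-c[3]; c=c.mean(0); yaw=np.arctan2(v[1],v[0]); print('carrier',c,np.degrees(yaw))
    ys=np.arange(-.03,.0301,.0005)
    for lo,hi in((-.026,.026),(-.026,0),(0,.026)):
      p=prof(d,c,yaw,.026,np.arange(lo,hi,.001),ys).mean(0); r=[]
      for s in(1,-1):
        m=(s*ys>.004)&(s*ys<.0205); k=m.copy(); y0=ys[m][np.argmin(p[m])]; k=np.abs(ys-y0)<.0065
        b=np.percentile(p[m],85); w=np.clip(b-p[k],0,None)
        r.append((ys[k]@w)/w.sum()*1000)
      print(' strips mm',np.round(r,2),'dist',round(r[0]-r[1],2))
E
python3 st.py
```

```text
carrier [ 0.5673857  -0.02975094] 5.288593403832817
 strips mm [ 13.99 -11.22] dist 25.22
 strips mm [ 13.96 -11.23] dist 25.19
 strips mm [ 14.03 -11.21] dist 25.25
carrier [ 0.5678362  -0.02999818] 5.993956205100701
 strips mm [ 14.5  -10.71] dist 25.21
 strips mm [ 14.63 -10.48] dist 25.11
 strips mm [ 14.36 -10.92] dist 25.28
```

View pics/c8.png

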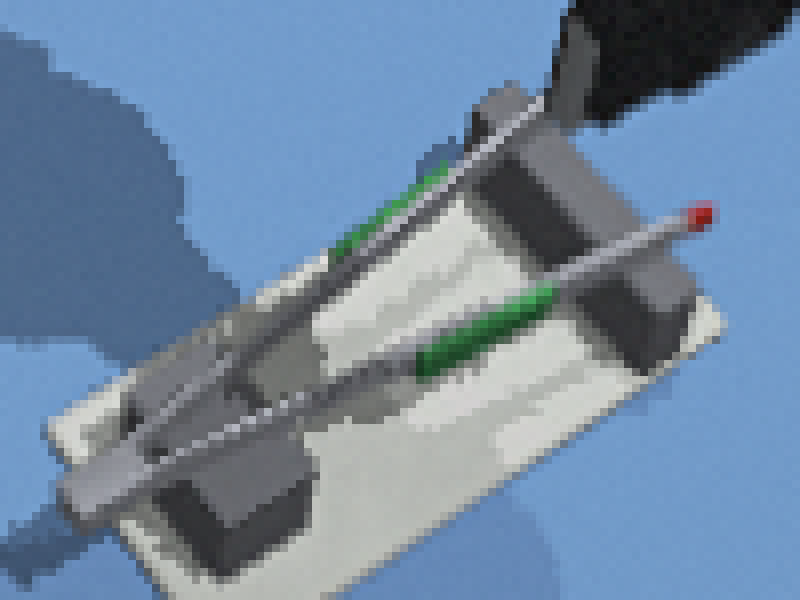

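The tweezers lie on the rest: near patch (485,335), near tip (700,215), and the rest is clear between blocks. Strip spacing is 25.2 mm, which needs an outside width of about 25.5 mm. Descending on the grip point.

Emit:
servo_tool([
  [[6, 0, -0.05, 3, 0], [6, 0, -0.05, 6.5, 0], [6, 0, -0.05, 10, 0], [6, 0, -0.05, 12.5, 0], [6, 0, -0.05, 13, 0]],
])

```text
t: 9.0
tool_pos: [0.4865, -0.2572, 0.0372]
tool_rot: [-0.446, -3.103, -0.005]
contact_force: [-0.9, 0.4, -1.2]
opening: 0.06
grip_force: 0.0
```

Emit:
servo_tool([
  [[6, 0, 0, 0, 0], [6, 0, 0, 0, 0], [6, 0, 0, 0, 0]],
])

```text
t: 9.3
tool_pos: [0.4898, -0.2609, 0.0432]
tool_rot: [0.45, 3.106, -0.003]
contact_force: [-0.1, -0.1, 0.5]
opening: 0.0602
grip_force: 0.0
```

```bash
python3 - <<'E'
from h import *
go(.488,-.260,.040,73.5)
E
```

```text
t 9.3 pos [ 0.4898 -0.2609  0.0432] yawy 73.52 open 0.0602 grip 0.0 F [-0.1 -0.1  0.5] -> shift cm [0.2  0.03 0.32] turn 0.02 q6 -1.91
```

Emit:
servo_tool([
  [[5, 0.1, 0, 0.1, 0], [4.2, 0.1, 0, 0.15, 0], [3.6, 0.1, 0, 0.15, 0], [3.2, 0.1, 0, 0.15, 0], [2.8, 0.1, 0, 0.15, 0]],
], newtons=40)

```text
t: 9.8
tool_pos: [0.4883, -0.261, 0.0411]
tool_rot: [0.451, 3.107, -0.003]
contact_force: [-1.5, -0.3, 6.3]
opening: 0.0282
grip_force: 10.2
```

Emit:
servo_tool([
  [[2.65, 0, 0, 0, 0], [2.55, 0, 0, 0, 0], [2.55, 0, 0, 0, 0], [2.55, 0, 0, 0, 0], [2.55, 0, 0, 0, 0]],
])

```text
t: 10.3
tool_pos: [0.4884, -0.2612, 0.0413]
tool_rot: [0.451, 3.106, -0.003]
contact_force: [-1.5, -0.3, 6.7]
opening: 0.0257
grip_force: 10.7
```

```bash
python3 - <<'E'
from h import *
go(.488,-.260,.040,73.5)
E
```

```text
t 10.3 pos [ 0.4884 -0.2612  0.0413] yawy 73.48 open 0.0257 grip 10.741938321007183 F [-1.5 -0.3  6.7] -> shift cm [0.08 0.11 0.13] turn -0.02 q6 -1.91
```

Emit:
servo_tool([
  [[2.55, 0, 0, -0.3, 0], [2.55, 0, 0, -1, 0], [2.55, 0, 0, -2, 0], [2.55, 0, 0, -4, 0], [2.55, 0, 0, -6, 0]],
])

```text
t: 10.8
tool_pos: [0.487, -0.2595, 0.1]
tool_rot: [-0.451, -3.108, -0.001]
contact_force: [0.1, -0.8, -1.0]
opening: 0.0259
grip_force: 8.2
```

Emit:
servo_tool([
  [[2.55, 0, 0, 0, 0], [2.55, 0, 0, 0, 0], [2.55, 0, 0, 0, 0]],
])

```text
t: 11.1
tool_pos: [0.4867, -0.2593, 0.0983]
tool_rot: [-0.451, -3.107, -0.002]
contact_force: [0.3, -0.1, -0.6]
opening: 0.0255
grip_force: 8.2
```

```bash
python3 - <<'E'
from h import *
x,y,yw=.5674,-.0283,5.5
go(x-.0598*np.cos(np.radians(yw)),y-.0598*np.sin(np.radians(yw)),.10,90+yw)
E
```

```text
t 11.1 pos [ 0.4867 -0.2593  0.0983] yawy 73.5 open 0.0255 grip 8.203432041336782 F [ 0.3 -0.1 -0.6] -> shift cm [ 4.37 22.21 -0.15] turn -22.0 q6 -1.91
```

Emit:
servo_tool([
  [[2.55, 0.4, 2, 0, -2], [2.55, 1.1, 5.5, 0, -5.5], [2.55, 1.8, 9, 0, -9], [2.55, 2.5, 12.5, 0, -13], [2.55, 3.1, 15.5, 0, -16]],
])

```text
t: 11.6
tool_pos: [0.5006, -0.1005, 0.0979]
tool_rot: [-0.01, -3.139, -0.002]
contact_force: [0.5, -1.2, -0.6]
opening: 0.0256
grip_force: 8.2
```

```bash
python3 - <<'E'
from h import *
x,y,yw=.5674,-.0283,5.5
go(x-.0598*np.cos(np.radians(yw)),y-.0598*np.sin(np.radians(yw)),.065,90+yw)
E
```

```text
t 11.6 pos [ 0.5006 -0.1005  0.0979] yawy 89.65 open 0.0256 grip 8.212632556969766 F [ 0.5 -1.2 -0.6] -> shift cm [-0.69  6.65  3.29] turn -5.85 q6 -1.91
```

Emit:
servo_tool([
  [[2.55, -0.25, 2.5, 1, -2], [2.55, -0.5, 4.8, 2, -4], [2.55, -0.65, 6.2, 3, -6], [2.55, -0.65, 6.65, 3.3, -6], [2.55, -0.65, 6.65, 3.3, -6]],
])

```text
t: 12.1
tool_pos: [0.5079, -0.0358, 0.0652]
tool_rot: [0.151, -3.135, -0.001]
contact_force: [-0.2, -0.7, -0.8]
opening: 0.0257
grip_force: 8.2
```

Emit:
servo_tool([
  [[2.55, 0, 0, 0, 0], [2.55, 0, 0, 0, 0], [2.55, 0, 0, 0, 0], [2.55, 0, 0, 0, 0]],
])

```text
t: 12.5
tool_pos: [0.509, -0.0366, 0.0669]
tool_rot: [-0.149, 3.137, -0.0]
contact_force: [-0.8, -0.2, -0.4]
opening: 0.0255
grip_force: 8.2
```

```bash
cat > w.py <<'E'
from h import *
import pickle,sys
x,y,yw=.5674,-.0283,5.5
go(x-.0598*np.cos(np.radians(yw)),y-.0598*np.sin(np.radians(yw)),.037,90+yw)
d=grab('top'); e=grab('side'); pickle.dump((d,e),open(sys.argv[1]+'.pkl','wb'))
for n,i in(('top',d),('side',e)):   # red tips
    h=i['img'].astype(int); m=((h[...,0]>1.7*h[...,1])&(h[...,0]>1.7*h[...,2])&(h[...,0]>70)).astype(np.uint8)
    k,l,s,c=cv2.connectedComponentsWithStats(m)
    print(n,[(c[j].round(1).tolist(),s[j][4]) for j in range(1,k) if 285<c[j][0]<360 and 170<c[j][1]<270])
I=lambda d,u,v,w,h,s:cv2.resize(d['img'][v:v+h,u:u+w,::-1],None,fx=s,fy=s,interpolation=3)
cv2.imwrite('pics/'+sys.argv[1]+'.png',np.hstack([I(d,295,180,60,70,6.5),I(e,280,190,60,70,6.5)]))
E
python3 w.py w1
```

```text
t 12.5 pos [ 0.509  -0.0366  0.0669] yawy 95.44 open 0.0255 grip 8.212414602166973 F [-0.8 -0.2 -0.4] -> shift cm [0.09 0.27 2.99] turn -0.06 q6 -1.88
top []
side []
```

View pics/w1.png

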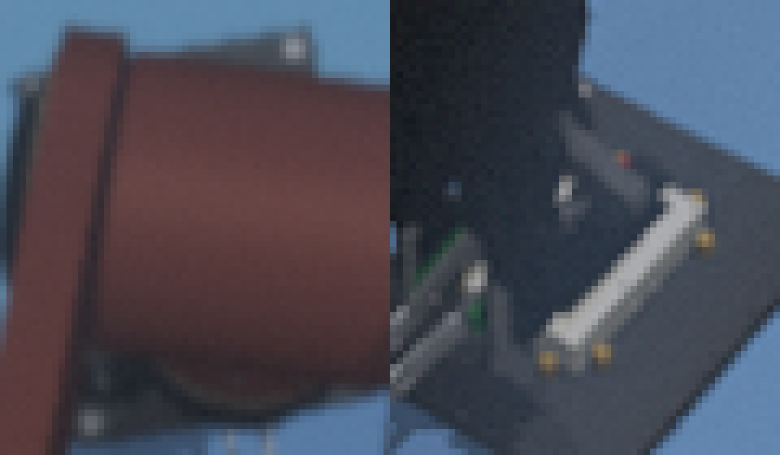

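The side crop shows the far tip at about (316,215) in camera pixels, past the gripper. The gripper hides the near one and the strips. I'll lift and turn the tweezers toward the side camera, then measure the tips relative to the tool with image code.

Emit:
servo_tool([
  [[2.55, 0, 0, -2, 0], [2.55, 0, 0, -5, 5], [2.55, 0, 0, -8, 12], [2.55, 0, 0, -11, 20], [2.55, 0, 0, -12, 28]],
])

```text
t: 13.1
tool_pos: [0.5106, -0.0365, 0.1908]
tool_rot: [0.621, 3.073, -0.0]
contact_force: [1.3, 0.4, -0.7]
opening: 0.0256
grip_force: 8.2
```

Emit:
servo_tool([
  [[2.55, 0, 0, 0, 8], [2.55, 0, 0, 0, 16], [2.55, 0, 0, 0, 24], [2.55, 0, 0, 0, 32], [2.55, 0, 0, 0, 40]],
])

```text
t: 13.6
tool_pos: [0.5087, -0.0361, 0.1865]
tool_rot: [-1.638, -2.681, 0.0]
contact_force: [-0.5, -0.1, -0.4]
opening: 0.0257
grip_force: 8.2
```

Emit:
servo_tool([
  [[2.55, 0, 0, 0, 8], [2.55, 0, 0, 0, 15], [2.55, 0, 0, 0, 20], [2.55, 0, 0, 0, 22], [2.55, 0, 0, 0, 22]],
])

```text
t: 14.1
tool_pos: [0.5087, -0.0361, 0.1865]
tool_rot: [2.112, 2.325, -0.0]
contact_force: [-0.1, 0.5, -1.8]
opening: 0.025
grip_force: 8.2
```

Emit:
servo_tool([
  [[2.55, 0, 0, 0, 0], [2.55, 0, 0, 0, 0], [2.55, 0, 0, 0, 0], [2.55, 0, 0, 0, 0]],
])

```text
t: 14.5
tool_pos: [0.5088, -0.0361, 0.1865]
tool_rot: [-2.112, -2.326, 0.0]
contact_force: [0.2, 0.1, -0.5]
opening: 0.0256
grip_force: 8.2
```

```bash
cat > r.py <<'E'
from h import *
import sys,pickle
def tips(save):
    o=ctrl.get_obs(); d=grab('top'); e=grab('side'); pickle.dump((o,d,e),open(save+'.pkl','wb'))
    R=cv2.Rodrigues(o['tool_rot'])[0]; print(o['t'],o['tool_pos'].round(4),np.degrees(np.arctan2(R[1,1],R[0,1])).round(2),o['opening'])
    for n,i in(('top',d),('side',e)):
        h=i['img'].astype(int); r=h[...,0]-(h[...,1]+h[...,2])/2
        pr=[w2pix(i,o['tool_pos']+R@np.array([-.06,s*.0126,0])) for s in(1,-1)]
        print(n,'pred',[p.round(1).tolist() for p in pr])
        m=((r>35)&(h[...,0]>1.6*h[...,1])&(h[...,0]>1.6*h[...,2])).astype(np.uint8); k,l,s,c=cv2.connectedComponentsWithStats(m)
        for j in range(1,k):
            if np.hypot(*(c[j]-np.mean(pr,0)))<40: 
                M=cv2.dilate((l==j).astype(np.uint8),np.ones((3,3)))>0; w=np.clip(r,12,None)*M-12*M; v,u=np.nonzero(M); w=w[v,u]
                print('  red',((u@w)/w.sum()).round(2),((v@w)/w.sum()).round(2),s[j][4],int(r[l==j].max()))
tips(sys.argv[1])
E
python3 r.py r1
```

```text
14.5 [ 0.5088 -0.0361  0.1865] 5.51 0.0255669673095934
top pred [[359.4, 216.0], [361.8, 227.9]]
side pred [[320.2, 199.2], [311.9, 207.6]]
  red 320.5 197.44 2 55
  red 312.8 205.98 2 62
```

Emit:
servo_tool([
  [[2.55, -1.5, -2.5, -2, 0], [2.55, -3.5, -5.5, -4.5, 0], [2.55, -5.5, -9, -7.5, 0], [2.55, -7.5, -12.5, -10.5, 0], [2.55, -9.5, -15.5, -12.5, 0]],
])

```text
t: 15.1
tool_pos: [0.3626, -0.1461, 0.314]
tool_rot: [2.109, 2.324, 0.001]
contact_force: [0.9, -0.4, -1.0]
opening: 0.0257
grip_force: 8.2
```

Emit:
servo_tool([
  [[2.55, 0, 0, 0, 0], [2.55, 0, 0, 0, 0], [2.55, 0, 0, 0, 0], [2.55, 0, 0, 0, 0], [2.55, 0, 0, 0, 0]],
])

```text
t: 15.6
tool_pos: [0.3639, -0.1447, 0.3103]
tool_rot: [-2.109, -2.325, 0.0]
contact_force: [0.3, -0.4, 0.1]
opening: 0.0258
grip_force: 8.2
```

```bash
python3 r.py r2; python3 - <<'E'
from h import *
import pickle
o,d,e=pickle.load(open('r2.pkl','rb')); R=cv2.Rodrigues(o['tool_rot'])[0]
f=lambda x,y,z:w2pix(e,o['tool_pos']+R@np.array([x,y,z])/1000)
print('J x,y,z /mm',(f(-61,0,0)-f(-60,0,0)).round(3),(f(-60,1,0)-f(-60,0,0)).round(3),(f(-60,0,-1)-f(-60,0,0)).round(3))
p=f(-60,0,0); u,v=int(p[0]),int(p[1]); h=e['img'].astype(int); r=h[...,0]-(h[...,1]+h[...,2])//2
print(u-16,v-16); print(r[v-16:v+16,u-16:u+16])
E
```

```text
15.6 [ 0.3639 -0.1447  0.3103] 5.6 0.02582262034264602
top pred [[442.5, 283.5], [446.4, 299.2]]
  red 448.5 269.01 2 37
  red 452.32 269.02 3 36
  red 445.99 271.0 1 37
  red 461.01 271.01 1 35
  red 447.01 272.99 1 38
  red 451.0 272.0 1 37
  red 451.96 273.59 3 37
  red 446.0 282.0 1 39
  red 446.98 284.99 1 39
  red 454.09 286.05 1 38
  red 458.6 287.6 3 40
  red 453.07 289.02 1 38
  red 461.8 291.77 26 40
  red 429.99 290.0 1 38
  red 444.89 291.39 2 38
  red 455.0 290.0 1 39
  red 429.0 293.0 1 38
  red 443.86 293.93 1 36
  red 432.51 296.0 2 38
  red 435.6 296.59 3 38
  red 441.0 296.0 1 39
  red 442.87 295.93 1 36
  red 432.0 298.01 1 38
  red 440.93 298.95 1 37
  red 423.53 301.51 2 38
  red 429.14 314.07 138 40
  red 439.0 300.0 1 38
  red 427.43 302.58 5 38
  red 422.01 305.01 1 38
  red 423.66 307.01 4 39
  red 426.51 306.51 4 39
  red 421.5 309.5 2 38
  red 429.23 308.91 5 39
  red 419.01 311.01 1 38
  red 425.01 310.0 3 38
  red 417.11 312.07 1 36
  red 421.01 313.0 1 38
  red 415.12 316.07 1 36
  red 454.01 316.0 1 35
  red 458.11 316.94 4 36
  red 415.13 318.39 3 38
  red 420.5 320.5 2 39
  red 466.5 322.99 2 35
side pred [[310.9, 232.6], [298.8, 245.6]]
  red 311.68 229.99 6 72
  red 299.98 243.47 11 82
J x,y,z /mm [0.651 0.364] [ 0.48  -0.515] [-0.02  -0.511]
288 223
[[ -7  -7  -8 ...  -2  -7 -17]
 [ -8  -7  -8 ...  -6 -13 -17]
 [ -7  -8  -7 ... -14 -17  -6]
 ...
 [-12 -12 -11 ... -12 -14 -11]
 [-12 -11 -12 ... -13 -12 -11]
 [-11 -12 -13 ... -13 -12 -11]]
```

Emit:
servo_tool([
  [[2.55, 0, 0, 0, 8], [2.55, 0, 0, 0, 16], [2.55, 0, 0, 0, 24], [2.55, 0, 0, 0, 32], [2.55, 0, 0, 0, 40]],
])

```text
t: 16.2
tool_pos: [0.3638, -0.1452, 0.3112]
tool_rot: [-2.784, -1.455, 0.001]
contact_force: [0.1, 0.6, -0.4]
opening: 0.0255
grip_force: 8.2
```

Emit:
servo_tool([
  [[2.55, 0, 0, 0, 8], [2.55, 0, 0, 0, 15], [2.55, 0, 0, 0, 20], [2.55, 0, 0, 0, 20], [2.55, 0, 0, 0, 20]],
])

```text
t: 16.7
tool_pos: [0.3637, -0.1453, 0.3113]
tool_rot: [-2.991, -0.961, 0.0]
contact_force: [0.4, 0.7, -1.1]
opening: 0.0259
grip_force: 8.2
```

```bash
sed -i "s/('top',d),('side',e)/('side',e),/" r.py; python3 r.py r3
```

```text
16.7 [ 0.3637 -0.1453  0.3113] -54.37 0.025926029717948183
side pred [[269.5, 256.0], [248.8, 254.4]]
  red 248.98 254.01 20 105
  red 270.19 255.05 16 94
```

Emit:
servo_tool([
  [[2.55, 0, 0, 0, -8], [2.55, 0, 0, 0, -16], [2.55, 0, 0, 0, -24], [2.55, 0, 0, 0, -32], [2.55, 0, 0, 0, -40]],
])

```text
t: 17.3
tool_pos: [0.3636, -0.1454, 0.3115]
tool_rot: [-2.477, -1.932, 0.0]
contact_force: [0.2, 0.0, -1.1]
opening: 0.0254
grip_force: 8.2
```

Emit:
servo_tool([
  [[2.55, 0, 0, 0, -8], [2.55, 0, 0, 0, -16], [2.55, 0, 0, 0, -24], [2.55, 0, 0, 0, -32], [2.55, 0, 0, 0, -40]],
])

```text
t: 17.8
tool_pos: [0.3636, -0.1454, 0.3115]
tool_rot: [-1.667, -2.663, -0.0]
contact_force: [-0.0, -0.3, -0.9]
opening: 0.026
grip_force: 8.2
```

Emit:
servo_tool([
  [[2.55, 0, 0, 0, -8], [2.55, 0, 0, 0, -16], [2.55, 0, 0, 0, -20], [2.55, 0, 0, 0, -20], [2.55, 0, 0, 0, -20]],
])

```text
t: 18.3
tool_pos: [0.3636, -0.1454, 0.3115]
tool_rot: [-1.191, -2.907, -0.0]
contact_force: [0.4, -0.5, -0.6]
opening: 0.0259
grip_force: 8.2
```

```bash
python3 r.py r4
```

```text
18.3 [ 0.3636 -0.1454  0.3115] 45.43 0.0258548056684259
side pred [[313.4, 208.1], [314.9, 222.4]]
  red 313.61 205.43 5 71
  red 315.36 219.68 4 58
```

```bash
cat > fit.py <<'E'
from h import *
import pickle
from scipy.optimize import least_squares
D={'r1':[(320.5,197.44),(312.8,205.98)],'r2':[(311.68,229.99),(299.98,243.47)],'r3':[(270.19,255.05),(248.98,254.01)],'r4':[(313.61,205.43),(315.36,219.68)]}
L=[pickle.load(open(k+'.pkl','rb'))for k in D]; V=list(D.values())
def res(p,pri=1):
    a,b,c,psi,g,bu,bv=p; out=[]
    for (o,_,e),m in zip(L,V):
        R=cv2.Rodrigues(o['tool_rot'])[0]
        for s,q in zip((1,-1),m):
            y=s*g/2; t=np.array([-60-a+psi*y,b+y,-c])/1000
            out+=list((w2pix(e,o['tool_pos']+R@t)+[bu,bv]-q)/.3)
    return np.array(out+[bu/1.0,bv/1.0])
r=least_squares(res,[0,0,0,0,25.2,0,0]); cov=np.linalg.inv(r.jac.T@r.jac)
print('a(fwd) b(tool y) c(up) psi gap bu bv',r.x.round(3)); print(np.sqrt(np.diag(cov)).round(3)); print((r.fun*.3).round(2))
E
python3 fit.py
```

```text
a(fwd) b(tool y) c(up) psi gap bu bv [ 1.213  1.775  3.078  0.029 25.353 -0.523 -0.126]
[0.251 0.271 1.358 0.012 0.325 0.201 0.697]
[ 0.13  0.02 -0.15  0.09  0.05  0.27  0.04  0.12 -0.01 -0.08  0.08 -0.14
 -0.2  -0.15  0.1  -0.12 -0.16 -0.04]
```

The fit residuals are about 0.1 px. The gap is 25.35 mm against a 25.2 mm target, and the tweezers are level. They are yawed +1.7° in the pads, which I'll compensate by setting tool yaw to 93.8° and TCP to (0.505,-0.034).

Emit:
servo_tool([
  [[2.55, -0.2, 1.5, 1, -5], [2.55, -0.6, 4.5, 3, -13], [2.55, -1.0, 8, 5, -21], [2.55, -1.5, 11.5, 7.5, -29], [2.55, -1.9, 15, 10, -37]],
])

```text
t: 18.9
tool_pos: [0.4835, -0.0509, 0.2109]
tool_rot: [0.197, 3.134, -0.001]
contact_force: [0.2, -0.9, -0.2]
opening: 0.0257
grip_force: 8.2
```

```bash
python3 -c "
from h import *
go(.5051,-.0342,.08,93.8)"
```

```text
t 18.9 pos [ 0.4835 -0.0509  0.2109] yawy 82.79 open 0.0257 grip 8.21002610900905 F [ 0.2 -0.9 -0.2] -> shift cm [-1.92  1.93 13.1 ] turn -11.01 q6 -1.7
```

Emit:
servo_tool([
  [[2.55, -0.5, 0.5, 2, -3], [2.55, -1.1, 1.1, 5, -7], [2.55, -1.7, 1.7, 8.5, -11], [2.55, -1.9, 1.9, 11.5, -11], [2.55, -1.9, 1.9, 13, -11]],
])

```text
t: 19.4
tool_pos: [0.502, -0.0348, 0.0783]
tool_rot: [0.096, -3.135, -0.002]
contact_force: [-0.8, 0.8, -1.1]
opening: 0.026
grip_force: 8.2
```

Emit:
servo_tool([
  [[2.55, 0, 0, 0, 0], [2.55, 0, 0, 0, 0], [2.55, 0, 0, 0, 0], [2.55, 0, 0, 0, 0], [2.55, 0, 0, 0, 0]],
])

```text
t: 19.9
tool_pos: [0.5045, -0.0357, 0.0829]
tool_rot: [-0.095, 3.138, -0.001]
contact_force: [0.2, -0.2, -0.7]
opening: 0.0256
grip_force: 8.2
```

```bash
python3 -c "
from h import *
go(.5051,-.0342,.035,93.8)"
```

```text
t 19.9 pos [ 0.5045 -0.0357  0.0829] yawy 93.49 open 0.0256 grip 8.211632327002008 F [ 0.2 -0.2 -0.7] -> shift cm [-0.06  0.15  4.79] turn -0.31 q6 -1.85
```

Emit:
servo_tool([
  [[2.55, 0, 0.1, 1, -0.3], [2.55, -0.05, 0.15, 2, -0.3], [2.55, -0.05, 0.15, 2.8, -0.3], [2.55, -0.05, 0.15, 3.4, -0.3], [2.55, -0.05, 0.15, 3.6, -0.3]],
])

```text
t: 20.4
tool_pos: [0.5031, -0.0337, 0.044]
tool_rot: [0.104, -3.137, -0.001]
contact_force: [0.6, 0.4, -1.0]
opening: 0.0258
grip_force: 8.2
```

Emit:
servo_tool([
  [[2.55, 0, 0, 0, 0], [2.55, 0, 0, 0, 0], [2.55, 0, 0, 0, 0], [2.55, 0, 0, 0, 0], [2.55, 0, 0, 0, 0]],
])

```text
t: 20.9
tool_pos: [0.5042, -0.034, 0.0458]
tool_rot: [-0.104, 3.139, -0.0]
contact_force: [0.2, -0.5, -0.2]
opening: 0.0257
grip_force: 8.2
```

Emit:
servo_tool([
  [[2.55, 0, 0, 0, 0], [2.55, 0, 0, 0, 0], [2.55, 0, 0, 0, 0]],
])

```text
t: 21.2
tool_pos: [0.504, -0.0339, 0.0455]
tool_rot: [-0.104, 3.14, 0.0]
contact_force: [0.3, -0.2, -1.4]
opening: 0.0259
grip_force: 8.2
```

```bash
python3 -c "
from h import *
go(.5051,-.0342,.035,93.8)"
```

```text
t 21.2 pos [ 0.504  -0.0339  0.0455] yawy 93.8 open 0.0259 grip 8.210105012840359 F [ 0.3 -0.2 -1.4] -> shift cm [-0.11 -0.03  1.05] turn -0.0 q6 -1.85
```

Emit:
servo_tool([
  [[2.55, -0.1, 0, 0.25, 0], [2.55, -0.1, 0, 0.5, 0], [2.55, -0.1, 0, 0.75, 0], [2.55, -0.1, 0, 0.95, 0], [2.55, -0.1, 0, 1, 0]],
])

```text
t: 21.7
tool_pos: [0.5047, -0.0338, 0.035]
tool_rot: [0.104, -3.139, -0.0]
contact_force: [-0.8, 0.5, -0.9]
opening: 0.0257
grip_force: 8.2
```

Emit:
servo_tool([
  [[2.55, 0, 0, 0, 0], [2.55, 0, 0, 0, 0], [2.55, 0, 0, 0, 0], [2.55, 0, 0, 0, 0], [2.55, 0, 0, 0, 0]],
])

```text
t: 22.2
tool_pos: [0.5051, -0.0339, 0.0356]
tool_rot: [-0.104, 3.14, -0.0]
contact_force: [0.1, -0.1, -1.1]
opening: 0.0254
grip_force: 8.2
```

Emit:
servo_tool([
  [[2.55, 0, 0, 0, 0], [2.55, 0, 0, 0, 0], [2.55, 0, 0, 0, 0], [2.55, 0, 0, 0, 0], [2.55, 0, 0, 0, 0]],
])

```text
t: 22.7
tool_pos: [0.505, -0.0338, 0.0355]
tool_rot: [0.104, -3.14, -0.0]
contact_force: [0.4, 1.1, -0.8]
opening: 0.0258
grip_force: 8.2
```

```bash
sed -i 's/r>35/r>22/;s/>1.6\*/>1.35*/g;s/-.06,s\*.0126,0/-.0612,.0018+s*.0127,-.003/' r.py; python3 r.py r5; python3 - <<'E'
from h import *
import pickle
go(.5051,-.0342,.035,93.8)
o,d,e=pickle.load(open('r5.pkl','rb')); _,e0=pickle.load(open('d7.pkl','rb'))
# carrier near-right side unchanged? compare patch around pins/visible carrier edge
for x,y in((.0,-.024),(-.038,-.024),(.038,-.024)):
    c,s=np.cos(.094),np.sin(.094); u,v=w2pix(e,[.5675+c*x-s*y,-.0299+s*x+c*y,.022]).astype(int)
    A=e['img'][v-3:v+4,u-3:u+4].astype(float).mean(2);B=e0['img'][v-3:v+4,u-3:u+4].astype(float).mean(2)
    print((u,v),np.corrcoef(A.ravel(),B.ravel())[0,1].round(2))
E
```

```text
22.7 [ 0.505  -0.0338  0.0355] 93.8 0.02575544609683181
side pred [[303.9, 220.5], [313.1, 225.8]]
  red 312.96 225.35 4 60
t 22.8 pos [ 0.505  -0.0339  0.0355] yawy 93.8 open 0.0255 grip 8.209825525264023 F [-0.4  0.3 -0.9] -> shift cm [-0.   -0.03  0.05] turn -0.0 q6 -1.85
(np.int64(318), np.int64(232)) -0.35
(np.int64(308), np.int64(244)) -0.05
(np.int64(328), np.int64(222)) 1.0
```

The visible tip is within 0.5 px of the prediction, there is no contact force beyond the tweezers' weight, and the carrier's visible corner is unchanged. Handing in.

```bash
python3 -c "
from station import ctrl
print(ctrl.finish_job())"
```

```text
the job is handed in; nothing more can be done
None
```

I handed the job in at 22.8 s: the carrier is seated between the pins, and the tweezers are held about 7 mm above it with a 25.35 mm tip gap over strips 25.2 mm apart. In the final pose only one tip and one carrier corner were in camera view, and both were where they should be; the other tip's place is calculated.

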